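# Clear the scrap off the carry tray, then hold the tray level

### The arm

A 6-joint arm with a two-finger parallel gripper is mounted at the origin on the work surface. World frame = base frame: x ahead of the robot, y to its left, z up, the work surface at z = 0. Lengths are in m, angles in rad, forces in N, time in s.
With the tool pointing down it reaches from about 0.35 to 0.975 m from the base axis. Payload 4.9 kg.
Tool frame: the origin (TCP) lies midway between the tips of the shut fingers; the grasp point (between the pads) lies manip.tcp_to_grasp behind it (manip.tcp_to_grasp is the distance from the TCP to the grasp point, in m); z points along the fingers, y is the line along which they close (so a half turn about z gives the same grasp; the last joint's range is limited). The gripper opens to 85 mm and grips with 20 to 120 N. Pads are 22 mm wide; open, the fingers measure 114 mm over their backs; the gripper's body (76 mm by 85 mm) begins 54 mm behind the grasp point. The pads swing forward as they close: fully open they stand 13 mm farther back than shut.
Start: joints at [1.053, 0.053, 1.613, -0, 1.476, -0.119], TCP at [0.243, 0.576, 0.231] pointing down, gripper open.
Joint ranges: [-3.01, 3.01], [-1.01, 2.22], [0.06, 2.58], [-1.02, 4.17], [0.09, 2.62], [-3.14, 3.14]. Speed limits (rad/s): [2.57, 2.57, 3.14, 3.14, 3.14, 3.14].

### API

Orientations are given as a unit quaternion [w, x, y, z].
In Python, from plant import manip, grab_frame, calibration, job_done gives the robot as it stands.
- The arm moves only by the tool send_rows, never from a script. Its argument "rows" is a list of rows, each an object of numbers: "x", "y", "z": the shift along the tool's x, y, z normalised to -1 to 1, where 1 is 15 cm; "wx", "wy", "wz": the turn, a rotation vector about the tool's x, y, z normalised to -1 to 1, where 1 is pi/4 rad; "hand": the opening, from -1 (shut) to 1 (fully open). In form: [{"x": .., "y": .., "z": .., "wx": .., "wy": .., "wz": .., "hand": ..}, ...]. A call has exactly 10 rows; each row shifts and turns the commanded pose from where the row before left it, along the tool's axes as they then stand; what a row does not reach is not made up. A row lasts 1/12 s, in which the tool goes at most 41.7 mm and 7.16 degrees, less where a joint would pass 70% of its speed; a pose out of reach is approached as far as the arm can. A call with a number of a shift or a turn outside -1 to 1 is refused whole. A call with a gripper value outside its range is refused whole. The fingers move at their own pace and stop on an object; the grip force is fixed at half the most. Time passes only in rows, so rows that do not move let the fingers close, or fill a call up. It gives the time, the measured TCP pose, the force, the opening and the grip force at its end, in the units of the state.
- manip.state(): the state, without advancing time (a new reading comes with each control period).
- grab_frame(name): name is "side" or "top"; returns the picture (480x640x3 uint8, blue, green, red); there is no depth.
- calibration(name): a dict with "camera_matrix" (3x3 intrinsics, pixels), "R" (3x3) and "t" (3): a world point X has camera coordinates R X + t. Camera axes: x right, y down, z forward; pixel columns grow to the right and rows downward; lengths in m; the calibration is good to about 2 mm. A picture is of the moment at which its call begins. calibration takes no time and is no camera call.
- job_done(): hands the job in; it is judged then, once.
The state is a dict: "time": time; "joint_pos": joint angles; "joint_vel": joint speeds; "joint_efforts": joint torques, N m; "tool_pos": TCP position; "tool_rot": TCP orientation; "contact_force": force on the tool from outside, world axes, zero at the start; "ft_torque": the same for the moment, N m; "gripper_width": opening from 0.0 (shut) to 1.0 (fully open); "grasp_force": force on a finger pad.
Only numpy, scipy, OpenCV 4.12 (cv2) and the standard library are available. Lean on these libraries where they do the work, as an engineer would, in place of code of your own. Each camera call takes 0.05 s, during which the arm holds its last target. There are 200 camera calls.

### The job

Take the crumpled paper ball and the wood offcut off the carry tray and drop them in the waste bin. Then take the tray by its handle board and lift it about 10 cm off the shelf, with the pulley wheel lying on it and the lube applicator still standing on it, and finish while holding it there, level and still. Do not knock the applicator over, and leave the jar, the bottle cage and the clamp pad alone.

Things in the scene. Friction and masses are not known exactly. Their poses are not given: they have to be found in the camera images.
- tray: Loose grey plastic carry tray, 240 (its x) x 260 mm (its y); floor 4 mm thick, rim 4 mm thick, top 16 mm above the underside. A wooden handle bridge spans its middle along y. 0.3 to 0.5 kg, up to 0.75 kg loaded. Origin: centre of the underside; z up. Scraps, pulley and applicator each start in a different quarter, any in any, about 75 mm beside the handle and 55 mm along it (within 12 mm).
- tray_handle (a point): Centre of the handle's grip board, 55 mm above the tray's underside: the board is 14 mm thick (tray x), 120 mm long (tray y) and 26 mm high (42 to 68 mm above the underside); open beneath between two 12 mm wide feet at 54 mm either side. Axes as the tray.
- paper_ball: Hard-crumpled ball of white paper, irregular, 28 to 36 mm across, with a small flat foot, 15 g, lying loose on the tray. Origin: centre of its underside; its centre is 18 mm above.
- offcut: Wood offcut, 44 mm (its x) by 24 mm (its y), stepped: 22 mm high over the end x -22 to +8 mm, 12 mm high over the rest; 20 g, loose on the tray. Origin: centre of its underside. Its x lies within 0.4 rad of the tray's x, either way.
- pulley: Steel pulley wheel lying flat on the tray, 52 mm diameter, 17 mm high over the hub, 0.08 to 0.17 kg. Origin: centre of its underside. It stays on the tray.
- applicator: Press-button lube applicator, capped: clear plastic bottle 30 mm diameter with a narrower black cap, 74 mm high, about 60 g, standing upright and loose on the tray. Origin: centre of its underside; z along the bottle. It stays standing on the tray.
- bin: Open-topped grey plastic waste bin, 170 x 170 mm outside, 100 mm high, walls and floor 4 mm, empty, fixed to the shelf. Origin: centre of its underside; z up.
- jar: Bystander: glass jar with a clip-on lid, 94 mm across the clip, about 95 mm high. Origin: centre of its underside.
- cage: Bystander: red aluminium bottle cage lying on its back, 130 mm (its x) by 82 mm, 48 mm high. Origin: centre of its underside.
- clamp_pad: Bystander: black silicone clamp pad with a groove, 60 x 34 x 16 mm. Origin: centre of its underside.

How it is judged:
On the way, in this order (a step that is already met when the one before it is completed fails the run):
1. both scraps lie in the bin, let go, while the tray still stands on the shelf with the pulley and the standing applicator on it (x of paper_ball in the frame of bin between -0.083 and 0.083 m and y of paper_ball in the frame of bin between -0.083 and 0.083 m and z of paper_ball in the frame of bin between -0.002 and 0.075 m and contact force between the fingers and paper_ball below 0.05 N and x of offcut in the frame of bin between -0.083 and 0.083 m and y of offcut in the frame of bin between -0.083 and 0.083 m and z of offcut in the frame of bin between -0.002 and 0.075 m and contact force between the fingers and offcut below 0.05 N and x of pulley in the frame of tray between -0.118 and 0.118 m and y of pulley in the frame of tray between -0.128 and 0.128 m and z of pulley in the frame of tray between -0.001 and 0.012 m and contact force between the fingers and pulley below 0.05 N and x of applicator in the frame of tray between -0.118 and 0.118 m and y of applicator in the frame of tray between -0.128 and 0.128 m and z of applicator in the frame of tray between -0.001 and 0.012 m and contact force between the fingers and applicator below 0.05 N and angle between applicator's own z axis and vertical below 0.2 rad and height (world z) of tray below 0.01 m and angle between tray's own z axis and vertical below 0.05 rad), for 0.2 s.
2. the tray is held by the fingers, level, at least 60 mm off the shelf (height (world z) of tray between 0.06 and 0.2 m and angle between tray's own z axis and vertical below 0.12 rad and contact force between the fingers and tray above 1 N), for 0.2 s.
At the end, for the whole second after the job is handed in: Tray held by the fingers alone, underside 60 to 200 mm above the shelf, within 0.12 rad of level, under 20 mm/s and 0.1 rad/s; pulley and applicator (within 0.2 rad of upright) on it, untouched by the fingers; paper ball and offcut let go in the bin (all of step 2 and contact force between tray and bin below 0.05 N and contact force between tray and jar below 0.05 N and contact force between tray and cage below 0.05 N and contact force between tray and clamp_pad below 0.05 N and x of pulley in the frame of tray between -0.118 and 0.118 m and y of pulley in the frame of tray between -0.128 and 0.128 m and z of pulley in the frame of tray between -0.001 and 0.012 m and contact force between the fingers and pulley below 0.05 N and x of applicator in the frame of tray between -0.118 and 0.118 m and y of applicator in the frame of tray between -0.128 and 0.128 m and z of applicator in the frame of tray between -0.001 and 0.012 m and contact force between the fingers and applicator below 0.05 N and angle between applicator's own z axis and vertical below 0.2 rad and x of paper_ball in the frame of bin between -0.083 and 0.083 m and y of paper_ball in the frame of bin between -0.083 and 0.083 m and z of paper_ball in the frame of bin between -0.002 and 0.075 m and contact force between the fingers and paper_ball below 0.05 N and x of offcut in the frame of bin between -0.083 and 0.083 m and y of offcut in the frame of bin between -0.083 and 0.083 m and z of offcut in the frame of bin between -0.002 and 0.075 m and contact force between the fingers and offcut below 0.05 N and linear speed of tray below 0.02 m/s and angular speed of tray below 0.1 rad/s); the arm keeps its last pose, push and grip.
It fails at once if the applicator is knocked over (angle between applicator's own z axis and vertical above 0.6 rad).
It fails at once if the jar is moved more than 20 mm (distance of jar from where it was at the start of the episode above 0.02 m).
It fails at once if the cage is moved more than 20 mm (distance of cage from where it was at the start of the episode above 0.02 m).
It fails at once if the clamp pad is moved more than 20 mm (distance of clamp_pad from where it was at the start of the episode above 0.02 m).
It also fails if it takes over 67 s, if anything falls off the work surface, if the arm or the gripper's body presses on something with over 40 N, if the wrist force passes 120 N, or if a joint passes its speed limit or range.

## Working session

There is one attempt and no reset: what is moved stays moved. The work goes in short steps, Python scripts to look and compute and a tool call to move; the robot and the scene stay as the last step left them, time stands still between calls to the robot, and variables do not carry over. Pictures are saved under pics/ and viewed, at most 10 in all, crops included, and the job is handed in when it is done.

Besides the shell and the picture viewer there is one more tool, called after "Request:" as a command line: name --argument value ..., lists and objects as JSON in quotes. send_rows: Moves the arm, as the interface text tells. Scaled input: -1 to 1 covers 15 cm each way for a shift and pi/4 rad each way for a turn. Its arguments: {"type":"object","properties":{"rows":{"type":"array","items":{"type":"object","properties":{"x":{"type":"number","minimum":-1,"maximum":1},"y":{"type":"number","minimum":-1,"maximum":1},"z":{"type":"number","minimum":-1,"maximum":1},"wx":{"type":"number","minimum":-1,"maximum":1},"wy":{"type":"number","minimum":-1,"maximum":1},"wz":{"type":"number","minimum":-1,"maximum":1},"hand":{"type":"number"}}}}},"required":["rows"]}

```bash
mkdir -p pics
python3 - <<'E'
from plant import manip, grab_frame, calibration
import cv2
print(manip.state(), manip.tcp_to_grasp)
for n in ("top","side"):
    cv2.imwrite(f"pics/{n}0.png",grab_frame(n)); c=calibration(n); print(n,c)
E
```

```text
{'time': 0.0, 'joint_pos': array([ 1.05298470e+00,  5.33462664e-02,  1.61433732e+00, -4.13174814e-05,
        1.47601727e+00, -1.19005253e-01]), 'joint_vel': array([ 0.00212334, -0.00028822, -0.00170154, -0.00028854, -0.00160819,
        0.00132478]), 'joint_efforts': array([-1.44305737e-03, -3.93690956e+01, -3.70170164e+01, -3.01093869e-04,
        7.20061798e-03, -2.10214992e-06]), 'tool_pos': array([0.24238956, 0.57538075, 0.23004373]), 'tool_rot': array([-3.10461424e-04,  1.98082333e-01,  9.80184818e-01, -1.00755326e-03]), 'contact_force': array([-0.72663075,  0.28576962,  0.14874504]), 'ft_torque': array([-0.05129996, -0.03484301,  0.02244535]), 'grasp_force': 0.0, 'gripper_width': 1.0011398631433994} 0.0187
top {'camera_matrix': array([[519.8393592 ,   0.        , 318.42057746],
       [  0.        , 519.8393592 , 237.78906362],
       [  0.        ,   0.        ,   1.        ]]), 'R': array([[ 0.00190982, -0.99999373,  0.00298332],
       [-0.97701547, -0.00250185, -0.21315371],
       [ 0.21315984, -0.00250767, -0.97701412]]), 't': array([-0.01343519,  0.60116132,  1.36508067])}
side {'camera_matrix': array([[438.74678333,   0.        , 318.12879564],
       [  0.        , 438.74678333, 243.32241608],
       [  0.        ,   0.        ,   1.        ]]), 'R': array([[ 0.93107383, -0.36464686, -0.01158393],
       [-0.24901152, -0.61196892, -0.75065791],
       [ 0.26663604,  0.70180247, -0.66058952]]), 't': array([-0.58071215,  0.17980988,  0.82659115])}
```

View pics/top0.png

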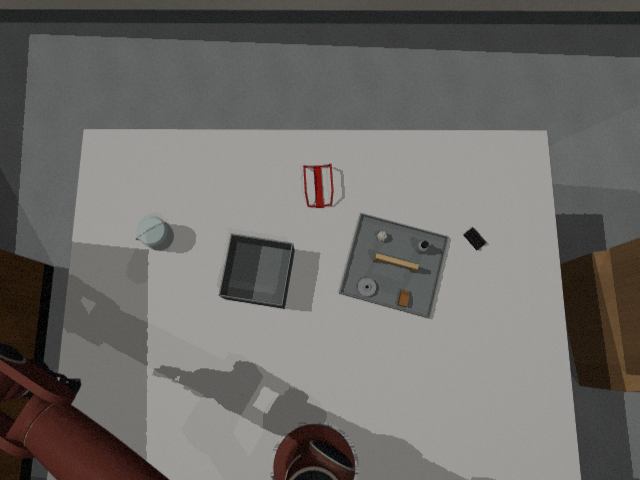

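View pics/side0.png

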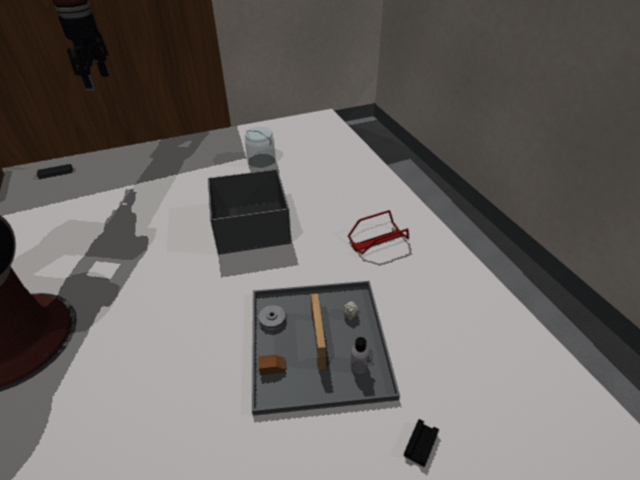

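The top view shows the tray at right of centre: ball ~(382,236), applicator ~(424,246), pulley (367,287), offcut (404,298), handle (376,257)–(418,267). The bin is at ~(258,271). The side view shows the same things, with the ball at (351,310) and the offcut at (271,364).

```bash
cat > h.py <<'E'
import numpy as np, cv2
from plant import calibration, manip
C={n:calibration(n) for n in("top","side")}
def ray(n,p):
    c=C[n]; d=c["R"].T@np.linalg.solve(c["camera_matrix"],[p[0],p[1],1.]); return -c["R"].T@c["t"],d
def plane(n,p,z):
    o,d=ray(n,p); return o+d*(z-o[2])/d[2]
def tri(p,q):
    A=[];b=[]
    for n,x in(("top",p),("side",q)):
        o,d=ray(n,x); d/=np.linalg.norm(d); P=np.eye(3)-np.outer(d,d); A.append(P); b.append(P@o)
    return np.linalg.lstsq(np.vstack(A),np.hstack(b),rcond=None)[0]
def blobs(m,box,amin=15):
    x0,y0,x1,y1=box; k=np.zeros(m.shape,np.uint8); k[y0:y1,x0:x1]=m[y0:y1,x0:x1]
    return [c for c in cv2.findContours(k,cv2.RETR_EXTERNAL,cv2.CHAIN_APPROX_NONE)[0] if cv2.contourArea(c)>=amin]
def cen(c):
    M=cv2.moments(c); return np.array([M["m10"]/M["m00"],M["m01"]/M["m00"]])
E
python3 - <<'E'
from h import *
np.set_printoptions(precision=4,suppress=True)
boxes={"top":(335,205,455,325),"side":(245,275,400,420)}
for n in boxes:
    im=cv2.imread(f"pics/{n}0.png"); hsv=cv2.cvtColor(im,cv2.COLOR_BGR2HSV)
    print(n)
    wood=((hsv[...,1]>90)&(hsv[...,2]>60)).astype(np.uint8)
    for c in blobs(wood,boxes[n]):
        r=cv2.minAreaRect(c); print(" wood",cen(c),cv2.contourArea(c),r, [plane(n,p,.022 if cv2.contourArea(c)<180 else .068)[:2] for p in cv2.boxPoints(r)])
    br=((im.min(2)>105)&(hsv[...,1]<70)).astype(np.uint8)
    b=boxes[n]; s=12
    for c in blobs(br,(b[0]+s,b[1]+s,b[2]-s,b[3]-s),8): print(" bright",cen(c),cv2.contourArea(c),cv2.boundingRect(c),plane(n,cen(c),.022))
im=cv2.imread("pics/top0.png")
g=cv2.cvtColor(im,cv2.COLOR_BGR2GRAY)
# tray outline (rim top) & bin outline
for name,bx,z in(("tray",(325,200,465,330),.016),("bin",(210,225,305,315),.1)):
    m=(g<125).astype(np.uint8); c=max(blobs(m,bx),key=cv2.contourArea); r=cv2.minAreaRect(c)
    P=np.array([plane("top",p,z)[:2] for p in cv2.boxPoints(r)]); 
    print(name,r,P,"ctr",P.mean(0),"sides",np.linalg.norm(P-np.roll(P,1,0),axis=1))
a=cv2.resize(im[205:325,335:460],None,fx=5,fy=5,interpolation=cv2.INTER_CUBIC)
cv2.imwrite("pics/crop0.png",a)
E
```

```text
top
 wood [403.4021 297.996 ] 126.0 ((403.4038391113281, 297.98077392578125), (9.41357421875, 15.885407447814941), 11.309932708740234) [array([ 0.4218, -0.23  ]), array([ 0.4648, -0.2399]), array([ 0.4598, -0.2654]), array([ 0.4167, -0.2553])]
 wood [395.9721 261.6624] 233.0 ((395.651123046875, 262.4105529785156), (45.08012771606445, 8.519274711608887), 14.381393432617188) [array([ 0.5365, -0.16  ]), array([ 0.5593, -0.1662]), array([ 0.5287, -0.2842]), array([ 0.506 , -0.2776])]
 bright [366.3903 306.6332] 468.0 (347, 296, 60, 17) [ 0.4167 -0.1448  0.022 ]
 bright [366.4227 286.6742] 220.0 (358, 278, 18, 18) [ 0.4718 -0.1459  0.022 ]
 bright [438.4662 296.9151] 239.5 (431, 265, 12, 48) [ 0.4439 -0.3448  0.022 ]
 bright [381.3504 234.812 ] 39.0 (377, 231, 9, 9) [ 0.6196 -0.1909  0.022 ]
 bright [420.4338 222.7785] 560.5 (376, 217, 67, 18) [ 0.6551 -0.3033  0.022 ]
 bright [350.8357 231.0159] 241.5 (347, 217, 12, 45) [ 0.6305 -0.1043  0.022 ]
side
 wood [271.162  361.4539] 269.5 ((271.5, 361.5), (13.0, 25.0), 90.0) [array([ 0.4205, -0.2573]), array([ 0.4583, -0.2725]), array([ 0.4508,
[... 366 characters left out ...]
50.233  305.0179] 46.5 (345, 301, 11, 10) [ 0.62   -0.1809  0.022 ]
 bright [381.5877 307.2949] 494.0 (371, 287, 17, 63) [ 0.6736 -0.2086  0.022 ]
 bright [266.9367 287.9114] 39.5 (257, 287, 37, 4) [ 0.4827 -0.0769  0.022 ]
tray ((395.9771423339844, 265.5458984375), (98.05091094970703, 84.67850494384766), 15.154067993164062) [[ 0.4531 -0.0658]
 [ 0.6885 -0.131 ]
 [ 0.6137 -0.3996]
 [ 0.383  -0.3261]] ctr [ 0.5346 -0.2306] sides [0.2696 0.2443 0.2788 0.2421]
bin ((265.99298095703125, 271.91888427734375), (87.09226989746094, 66.82998657226562), 9.090277671813965) [[ 0.4317  0.2509]
 [ 0.6087  0.2302]
 [ 0.5716 -0.001 ]
 [ 0.3964  0.0259]] ctr [0.5021 0.1265] sides [0.2278 0.1782 0.2341 0.1772]
```

View pics/crop0.png

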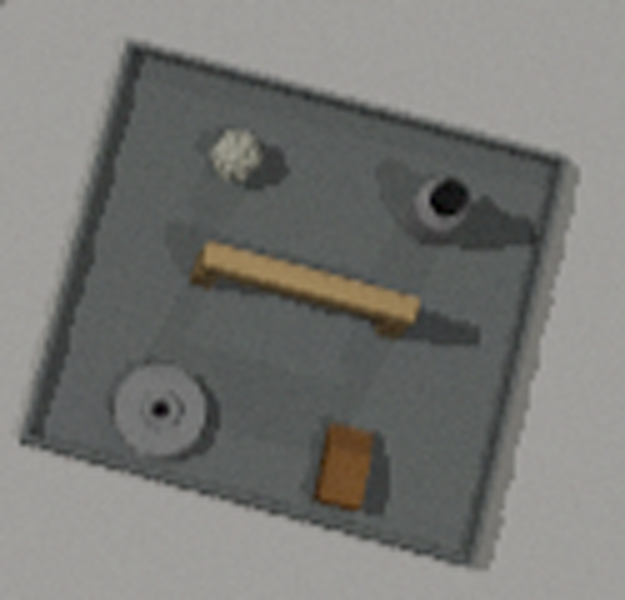

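The enlarged crop shows the handle's top face with corners near (207,242), (420,297), (412,322) and (199,266). The ball is centred at (237,154) and the offcut spans (329,427)–(372,432) to (358,509)–(316,500). In the side view the offcut's low step faces world +x.

```bash
cat >> h.py <<'E'
from scipy.spatial.transform import Rotation as Ro
def go(xyz,yaw):
    """print turn (units of 45deg about tool z) and then shift (units of 15cm, tool axes after turn); yaw: world angle of tool y (mod 180)"""
    s=manip.state(); w,x,y,z=s["tool_rot"]; R=Ro.from_quat([x,y,z,w]).as_matrix()
    a=np.arctan2(R[1,1],R[0,1]); d=(yaw-a+np.pi/2)%np.pi-np.pi/2
    tilt=R.T@np.array([0,0,-1.])
    R2=R@Ro.from_rotvec([0,0,-d]).as_matrix()
    print("t",round(s["time"],2),"pos",s["tool_pos"].round(4),"yaw",round(np.degrees(a),2),"q6",s["joint_pos"][5].round(2),"tilt_xy",tilt[:2].round(4),
      "wz tot",round(-d/(np.pi/4),3),"shift tot",(R2.T@(np.array(xyz)-s["tool_pos"])/.15).round(3),"w",round(s["gripper_width"],3),"F",s["contact_force"].round(1),"gf",round(s["grasp_force"],1))
E
python3 - <<'E'
from h import *
np.set_printoptions(precision=4,suppress=True)
f=lambda p:np.array(p)/5+[335-.4,205-.4]
H=np.array([plane("top",f(p),.068)[:2] for p in((207,242),(420,297),(412,322),(199,266))])
print("handle",H,H.mean(0)); v=H[0]+H[3]-H[1]-H[2]; ty=np.arctan2(v[1],v[0]); print("len",np.linalg.norm(v)/2,"ty deg",np.degrees(ty))
T=np.array([plane("top",f(p),.016)[:2] for p in((130,42),(575,160),(480,567),(25,440))]); print("tray rim",T,T.mean(0),np.linalg.norm(T-np.roll(T,1,0),axis=1)); v=T[0]+T[3]-T[1]-T[2]; print("ty rim",np.degrees(np.arctan2(v[1],v[0])))
B=np.array([plane("top",p,.1)[:2] for p in((231,234.5),(294,243),(285,307),(221,296))]); print("bin",B,B.mean(0),np.linalg.norm(B-np.roll(B,1,0),axis=1))
print("ball tri",tri(f((237,154)),(350.8,308)),"plane",plane("top",f((237,154)),.024))
O=np.array([plane("top",f(p),z)[:2] for p,z in(((329,427),.016),((372,432),.016),((358,509),.026),((316,500),.026))])
print("offcut",O,O.mean(0),np.linalg.norm(O-np.roll(O,1,0),axis=1)); v=O[0]+O[1]-O[2]-O[3]; print("offx deg",np.degrees(np.arctan2(v[1],v[0])))
print("appl cap",plane("top",f((450,197)),.078),"pulley",plane("top",f((160,409)),.021))
print("jar",plane("top",(153,229),.095))
t=np.array([np.cos(ty),np.sin(ty)]);n=np.array([t[1],-t[0]])
c=H.mean(0)
for k,p in(("ball",plane("top",f((237,154)),.024)),("off",O.mean(0)),("app",plane("top",f((450,197)),.078)),("pul",plane("top",f((160,409)),.021))): print(k,"tray xy",(p[:2]-c)@n,(p[:2]-c)@t)
b=plane("top",f((237,154)),.024)[:2]; go([*b,.12],ty)
E
```

```text
handle [[ 0.5584 -0.1692]
 [ 0.5283 -0.2843]
 [ 0.5146 -0.2795]
 [ 0.5451 -0.1646]] [ 0.5366 -0.2244]
len 0.11890309127959849 ty deg 75.22770565146912
tray rim [[ 0.6852 -0.1335]
 [ 0.6163 -0.3861]
 [ 0.3864 -0.3218]
 [ 0.4559 -0.0715]] [ 0.5359 -0.2282] [0.2375 0.2619 0.2387 0.2598]
ty rim 74.6200656805745
bin [[0.602  0.2226]
 [0.5791 0.0533]
 [0.4087 0.0747]
 [0.437  0.2426]] [0.5067 0.1483] [0.1661 0.1709 0.1717 0.1702]
ball tri [ 0.6164 -0.1919  0.0271] plane [ 0.6175 -0.1924  0.024 ]
offcut [[ 0.4635 -0.241 ]
 [ 0.4608 -0.2649]
 [ 0.4172 -0.2539]
 [ 0.4221 -0.2309]] [ 0.4409 -0.2477] [0.0426 0.024  0.0449 0.0235]
offx deg -13.89135706819166
appl cap [ 0.5818 -0.3008  0.078 ] pulley [ 0.4727 -0.1465  0.021 ]
jar [0.6177 0.4344 0.095 ]
ball tray xy 0.07004665204879335 0.05153624470750146
off tray xy -0.08663987408019203 -0.04691558720972584
app tray xy 0.06314465146107508 -0.06239167375583262
pul tray xy -0.08165557717279331 0.059077459814731566
t 0.1 pos [0.2424 0.5755 0.2302] yaw 67.15 q6 -0.12 tilt_xy [-0.0002  0.0019] wz tot -0.179 shift tot [-3.724 -4.311  0.74 ] w 1.002 F [ 0.2 -0.4 -0.2] gf 0.0
```

Request:
send_rows --rows '[{"wz": -0.09,"hand": 0.4},{"wz": -0.09,"hand": 0.4},{"x": -0.17,"y": -0.2,"hand": 0.4},{"x": -0.177,"y": -0.205,"hand": 0.4},{"x": -0.177,"y": -0.205,"hand": 0.4},{"x": -0.177,"y": -0.205,"hand": 0.4},{"x": -0.177,"y": -0.205,"hand": 0.4},{"x": -0.177,"y": -0.205,"hand": 0.4},{"x": -0.177,"y": -0.205,"hand": 0.4},{"x": -0.177,"y": -0.205,"hand": 0.4}]'

```text
invalid input at $.rows[0]: expected keys x, y, z, wx, wy, wz, hand
```

Request:
send_rows --rows '[{"x": -0.177,"y": -0.205,"hand": 0.4},{"x": -0.177,"y": -0.205,"hand": 0.4},{"x": -0.177,"y": -0.205,"hand": 0.4},{"x": -0.177,"y": -0.205,"hand": 0.4},{"x": -0.177,"y": -0.205,"hand": 0.4},{"x": -0.177,"y": -0.205,"hand": 0.4},{"x": -0.177,"y": -0.205,"hand": 0.4},{"x": -0.177,"y": -0.205,"hand": 0.4},{"x": -0.177,"y": -0.205,"hand": 0.4},{"x": -0.177,"y": -0.205,"hand": 0.4}]'

```text
invalid input at $.rows[0]: expected keys x, y, z, wx, wy, wz, hand
```

```bash
python3 -c "
from h import *
go([.617,-.192,.10],np.radians(75))"
```

```text
t 0.1 pos [0.2424 0.5755 0.2302] yaw 67.15 q6 -0.12 tilt_xy [-0.0002  0.0019] wz tot -0.174 shift tot [-3.737 -4.294  0.874] w 1.002 F [ 0.2 -0.4 -0.2] gf 0.0
```

All keys are needed.

Request:
send_rows --rows '[{"x": 0,"y": 0,"z": 0,"wx": 0,"wy": 0,"wz": -0.09,"hand": 0.4},{"x": 0,"y": 0,"z": 0,"wx": 0,"wy": 0,"wz": -0.085,"hand": 0.4},{"x": -0.17,"y": -0.2,"z": 0,"wx": 0,"wy": 0,"wz": 0,"hand": 0.4},{"x": -0.177,"y": -0.205,"z": 0,"wx": 0,"wy": 0,"wz": 0,"hand": 0.4},{"x": -0.177,"y": -0.205,"z": 0,"wx": 0,"wy": 0,"wz": 0,"hand": 0.4},{"x": -0.177,"y": -0.205,"z": 0,"wx": 0,"wy": 0,"wz": 0,"hand": 0.4},{"x": -0.177,"y": -0.205,"z": 0,"wx": 0,"wy": 0,"wz": 0,"hand": 0.4},{"x": -0.177,"y": -0.205,"z": 0,"wx": 0,"wy": 0,"wz": 0,"hand": 0.4},{"x": -0.177,"y": -0.205,"z": 0,"wx": 0,"wy": 0,"wz": 0,"hand": 0.4},{"x": -0.177,"y": -0.205,"z": 0,"wx": 0,"wy": 0,"wz": 0,"hand": 0.4}]'

```text
time: 0.93
tool_pos: [0.3836, 0.2825, 0.2309]
tool_rot: [-0.0, 0.13, 0.992, -0.0]
contact_force: [1.0, 0.1, 0.1]
gripper_width: 0.699
grasp_force: 0.0
```

Request:
send_rows --rows '[{"x": -0.177,"y": -0.205,"z": 0,"wx": 0,"wy": 0,"wz": 0,"hand": 0.4},{"x": -0.177,"y": -0.205,"z": 0,"wx": 0,"wy": 0,"wz": 0,"hand": 0.4},{"x": -0.177,"y": -0.205,"z": 0,"wx": 0,"wy": 0,"wz": 0,"hand": 0.4},{"x": -0.177,"y": -0.205,"z": 0,"wx": 0,"wy": 0,"wz": 0,"hand": 0.4},{"x": -0.177,"y": -0.205,"z": 0,"wx": 0,"wy": 0,"wz": 0,"hand": 0.4},{"x": -0.177,"y": -0.205,"z": 0,"wx": 0,"wy": 0,"wz": 0,"hand": 0.4},{"x": -0.177,"y": -0.205,"z": 0,"wx": 0,"wy": 0,"wz": 0,"hand": 0.4},{"x": -0.177,"y": -0.205,"z": 0,"wx": 0,"wy": 0,"wz": 0,"hand": 0.4},{"x": -0.177,"y": -0.205,"z": 0,"wx": 0,"wy": 0,"wz": 0,"hand": 0.4},{"x": -0.177,"y": -0.205,"z": 0,"wx": 0,"wy": 0,"wz": 0,"hand": 0.4}]'

```text
time: 1.77
tool_pos: [0.5607, -0.0833, 0.2308]
tool_rot: [-0.0, 0.131, 0.991, 0.0]
contact_force: [-0.2, 0.7, 0.4]
gripper_width: 0.699
grasp_force: 0.0
```

```bash
python3 -c "
from h import *
go([.617,-.192,.10],np.radians(75))"
```

```text
t 1.77 pos [ 0.5607 -0.0833  0.2308] yaw 75.0 q6 -1.59 tilt_xy [-0.0007 -0.0001] wz tot -0.0 shift tot [-0.551 -0.603  0.871] w 0.699 F [-0.2  0.7  0.4] gf 0.0
```

Request:
send_rows --rows '[{"x": -0.185,"y": -0.202,"z": 0,"wx": 0,"wy": 0,"wz": 0,"hand": 0.4},{"x": -0.185,"y": -0.202,"z": 0,"wx": 0,"wy": 0,"wz": 0,"hand": 0.4},{"x": -0.185,"y": -0.202,"z": 0,"wx": 0,"wy": 0,"wz": 0,"hand": 0.4},{"x": 0,"y": 0,"z": 0.2,"wx": 0,"wy": 0,"wz": 0,"hand": 0.4},{"x": 0,"y": 0,"z": 0.2,"wx": 0,"wy": 0,"wz": 0,"hand": 0.4},{"x": 0,"y": 0,"z": 0.2,"wx": 0,"wy": 0,"wz": 0,"hand": 0.4},{"x": 0,"y": 0,"z": 0.2,"wx": 0,"wy": 0,"wz": 0,"hand": 0.4},{"x": 0,"y": 0,"z": 0.07,"wx": 0,"wy": 0,"wz": 0,"hand": 0.4},{"x": 0,"y": 0,"z": 0,"wx": 0,"wy": 0,"wz": 0,"hand": 0.4},{"x": 0,"y": 0,"z": 0,"wx": 0,"wy": 0,"wz": 0,"hand": 0.4}]'

```text
time: 2.6
tool_pos: [0.6174, -0.1905, 0.1009]
tool_rot: [-0.0, 0.13, 0.991, 0.0]
contact_force: [0.6, 0.2, 1.0]
gripper_width: 0.696
grasp_force: 0.0
```

```bash
python3 -c "
from h import *
from plant import grab_frame
go([.617,-.192,.010],np.radians(75))
im=grab_frame('side'); cv2.imwrite('pics/s1.png',cv2.resize(im[180:430,220:440],None,fx=2.4,fy=2.4))"
```

```text
t 2.6 pos [ 0.6174 -0.1905  0.1009] yaw 75.03 q6 -1.72 tilt_xy [-0.0007 -0.0001] wz tot 0.001 shift tot [-0.    -0.01   0.606] w 0.696 F [0.6 0.2 1. ] gf 0.0
```

View pics/s1.png

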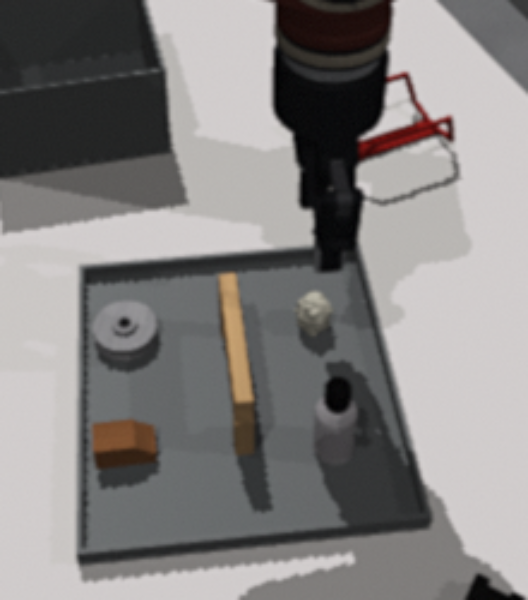

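The side view shows the open fingers over the ball (314,312 in the crop). The applicator is well clear, and the offcut's low step is on the handle side.

Request:
send_rows --rows '[{"x": 0,"y": -0.01,"z": 0.17,"wx": 0,"wy": 0,"wz": 0,"hand": 0.4},{"x": 0,"y": 0,"z": 0.17,"wx": 0,"wy": 0,"wz": 0,"hand": 0.4},{"x": 0,"y": 0,"z": 0.12,"wx": 0,"wy": 0,"wz": 0,"hand": 0.4},{"x": 0,"y": 0,"z": 0.1,"wx": 0,"wy": 0,"wz": 0,"hand": 0.4},{"x": 0,"y": 0,"z": 0.05,"wx": 0,"wy": 0,"wz": 0,"hand": 0.4},{"x": 0,"y": 0,"z": 0,"wx": 0,"wy": 0,"wz": 0,"hand": 0.4},{"x": 0,"y": 0,"z": 0,"wx": 0,"wy": 0,"wz": 0,"hand": -1},{"x": 0,"y": 0,"z": 0,"wx": 0,"wy": 0,"wz": 0,"hand": -1},{"x": 0,"y": 0,"z": 0,"wx": 0,"wy": 0,"wz": 0,"hand": -1},{"x": 0,"y": 0,"z": 0,"wx": 0,"wy": 0,"wz": 0,"hand": -1}]'

```text
time: 3.48
tool_pos: [0.6187, -0.1927, 0.012]
tool_rot: [0.002, 0.13, 0.991, -0.001]
contact_force: [-1.5, 0.1, 5.7]
gripper_width: 0.329
grasp_force: 58.6
```

Request:
send_rows --rows '[{"x": 0,"y": 0,"z": 0,"wx": 0,"wy": 0,"wz": 0,"hand": -1},{"x": 0,"y": 0,"z": 0,"wx": 0,"wy": 0,"wz": 0,"hand": -1},{"x": 0,"y": 0,"z": -0.05,"wx": 0,"wy": 0,"wz": 0,"hand": -1},{"x": 0,"y": 0,"z": -0.15,"wx": 0,"wy": 0,"wz": 0,"hand": -1},{"x": 0,"y": 0,"z": -0.2,"wx": 0,"wy": 0,"wz": 0,"hand": -1},{"x": 0,"y": 0,"z": -0.25,"wx": 0,"wy": 0,"wz": 0,"hand": -1},{"x": 0,"y": 0,"z": -0.25,"wx": 0,"wy": 0,"wz": 0,"hand": -1},{"x": 0,"y": 0,"z": -0.25,"wx": 0,"wy": 0,"wz": 0,"hand": -1},{"x": 0,"y": 0,"z": -0.1,"wx": 0,"wy": 0,"wz": 0,"hand": -1},{"x": 0,"y": 0,"z": 0,"wx": 0,"wy": 0,"wz": 0,"hand": -1}]'

```text
time: 4.32
tool_pos: [0.62, -0.1933, 0.2043]
tool_rot: [0.006, 0.13, 0.991, -0.002]
contact_force: [-0.1, -0.9, 0.8]
gripper_width: 0.333
grasp_force: 59.2
```

```bash
python3 -c "
from h import *
go([.507,.148,.19],np.radians(75))"
```

```text
t 4.32 pos [ 0.62   -0.1933  0.2043] yaw 75.03 q6 -1.73 tilt_xy [0.0116 0.0018] wz tot 0.001 shift tot [1.317 2.003 0.076] w 0.333 F [-0.1 -0.9  0.8] gf 59.2
```

Request:
send_rows --rows '[{"x": 0.1,"y": 0.15,"z": 0,"wx": 0,"wy": 0,"wz": 0,"hand": -1},{"x": 0.15,"y": 0.22,"z": 0,"wx": 0,"wy": 0,"wz": 0,"hand": -1},{"x": 0.15,"y": 0.23,"z": 0,"wx": 0,"wy": 0,"wz": 0,"hand": -1},{"x": 0.15,"y": 0.23,"z": 0,"wx": 0,"wy": 0,"wz": 0,"hand": -1},{"x": 0.15,"y": 0.23,"z": 0,"wx": 0,"wy": 0,"wz": 0,"hand": -1},{"x": 0.15,"y": 0.23,"z": 0,"wx": 0,"wy": 0,"wz": 0,"hand": -1},{"x": 0.15,"y": 0.23,"z": 0,"wx": 0,"wy": 0,"wz": 0,"hand": -1},{"x": 0.15,"y": 0.23,"z": 0,"wx": 0,"wy": 0,"wz": 0,"hand": -1},{"x": 0.1,"y": 0.15,"z": 0,"wx": 0,"wy": 0,"wz": 0,"hand": -1},{"x": 0.067,"y": 0.1,"z": 0,"wx": 0,"wy": 0,"wz": 0,"hand": -1}]'

```text
time: 5.15
tool_pos: [0.5014, 0.1513, 0.1948]
tool_rot: [-0.002, 0.129, 0.992, -0.0]
contact_force: [0.6, -0.1, -0.4]
gripper_width: 0.33
grasp_force: 59.2
```

Request:
send_rows --rows '[{"x": 0,"y": 0,"z": 0,"wx": 0,"wy": 0,"wz": 0,"hand": -1},{"x": 0,"y": 0,"z": 0.2,"wx": 0,"wy": 0,"wz": 0,"hand": -1},{"x": 0,"y": 0,"z": 0.2,"wx": 0,"wy": 0,"wz": 0,"hand": -1},{"x": 0,"y": 0,"z": 0.2,"wx": 0,"wy": 0,"wz": 0,"hand": -1},{"x": 0,"y": 0,"z": 0.15,"wx": 0,"wy": 0,"wz": 0,"hand": -1},{"x": 0,"y": 0,"z": 0,"wx": 0,"wy": 0,"wz": 0,"hand": -1},{"x": 0,"y": 0,"z": 0,"wx": 0,"wy": 0,"wz": 0,"hand": 0.3},{"x": 0,"y": 0,"z": 0,"wx": 0,"wy": 0,"wz": 0,"hand": 0.3},{"x": 0,"y": 0,"z": 0,"wx": 0,"wy": 0,"wz": 0,"hand": 0.3},{"x": 0,"y": 0,"z": 0,"wx": 0,"wy": 0,"wz": 0,"hand": 0.3}]'

```text
time: 5.98
tool_pos: [0.5053, 0.1489, 0.0865]
tool_rot: [0.002, 0.13, 0.991, 0.001]
contact_force: [-0.5, -0.7, 0.2]
gripper_width: 0.654
grasp_force: 0.0
```

Request:
send_rows --rows '[{"x": 0,"y": 0,"z": 0,"wx": 0,"wy": 0,"wz": 0,"hand": 0.3},{"x": 0,"y": 0,"z": -0.15,"wx": 0,"wy": 0,"wz": 0,"hand": 0.3},{"x": 0,"y": 0,"z": -0.2,"wx": 0,"wy": 0,"wz": 0,"hand": 0.3},{"x": 0,"y": 0,"z": -0.2,"wx": 0,"wy": 0,"wz": 0,"hand": 0.3},{"x": 0,"y": 0,"z": -0.2,"wx": 0,"wy": 0,"wz": 0,"hand": 0.3},{"x": 0.06,"y": -0.24,"z": 0,"wx": 0,"wy": 0,"wz": 0,"hand": 0.3},{"x": 0.06,"y": -0.26,"z": 0,"wx": 0,"wy": 0,"wz": 0,"hand": 0.3},{"x": 0.06,"y": -0.26,"z": 0,"wx": 0,"wy": 0,"wz": 0,"hand": 0.3},{"x": 0,"y": -0.26,"z": 0,"wx": 0,"wy": 0,"wz": 0,"hand": 0.3},{"x": 0,"y": -0.26,"z": 0,"wx": 0,"wy": 0,"wz": 0,"hand": 0.3}]'

```text
time: 6.82
tool_pos: [0.4274, -0.0308, 0.1979]
tool_rot: [0.001, 0.13, 0.992, -0.0]
contact_force: [0.9, -0.4, 0.1]
gripper_width: 0.649
grasp_force: 0.0
```

```bash
python3 -c "
from h import *
from plant import grab_frame
go([.4385,-.247,.10],np.radians(76))
im=grab_frame('top'); cv2.imwrite('pics/t2.png',cv2.resize(im[205:330,210:460],None,fx=3,fy=3))"
```

```text
t 6.82 pos [ 0.4274 -0.0308  0.1979] yaw 75.11 q6 -1.56 tilt_xy [0.0027 0.0001] wz tot -0.02 shift tot [-0.419 -1.38   0.654] w 0.649 F [ 0.9 -0.4  0.1] gf 0.0
```

View pics/t2.png

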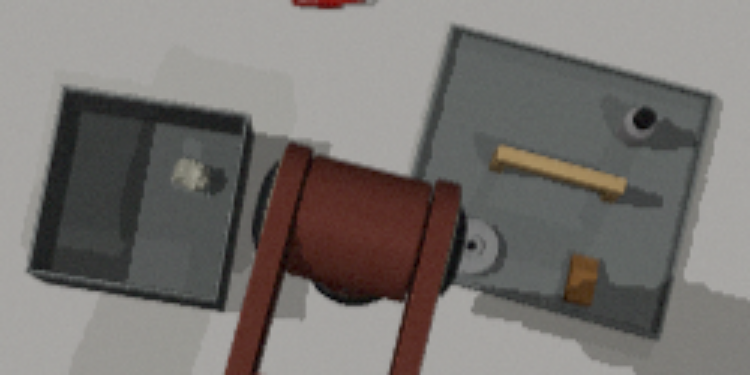

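Ball at (190,175) in the crop is in the bin. The tray, applicator, pulley and offcut (582,280) are undisturbed.

Request:
send_rows --rows '[{"x": -0.08,"y": -0.25,"z": 0,"wx": 0,"wy": 0,"wz": -0.02,"hand": 0.2},{"x": -0.08,"y": -0.25,"z": 0,"wx": 0,"wy": 0,"wz": 0,"hand": 0.2},{"x": -0.08,"y": -0.25,"z": 0,"wx": 0,"wy": 0,"wz": 0,"hand": 0.2},{"x": -0.08,"y": -0.25,"z": 0,"wx": 0,"wy": 0,"wz": 0,"hand": 0.2},{"x": -0.08,"y": -0.25,"z": 0,"wx": 0,"wy": 0,"wz": 0,"hand": 0.2},{"x": -0.03,"y": -0.08,"z": 0.1,"wx": 0,"wy": 0,"wz": 0,"hand": 0.2},{"x": 0,"y": 0,"z": 0.2,"wx": 0,"wy": 0,"wz": 0,"hand": 0.2},{"x": 0,"y": 0,"z": 0.2,"wx": 0,"wy": 0,"wz": 0,"hand": 0.2},{"x": 0,"y": 0,"z": 0.1,"wx": 0,"wy": 0,"wz": 0,"hand": 0.2},{"x": 0,"y": 0,"z": 0,"wx": 0,"wy": 0,"wz": 0,"hand": 0.2}]'

```text
time: 7.7
tool_pos: [0.4391, -0.2374, 0.1029]
tool_rot: [-0.003, 0.123, 0.992, 0.002]
contact_force: [-1.3, 0.4, -0.6]
gripper_width: 0.598
grasp_force: 0.0
```

```bash
python3 -c "
from h import *
go([.437,-.247,.012],np.radians(76))"
```

```text
t 7.7 pos [ 0.4391 -0.2374  0.1029] yaw 75.9 q6 -1.97 tilt_xy [-0.0069 -0.0029] wz tot -0.002 shift tot [-0.006 -0.067  0.605] w 0.598 F [-1.3  0.4 -0.6] gf 0.0
```

Request:
send_rows --rows '[{"x": -0.006,"y": -0.066,"z": 0,"wx": 0,"wy": 0,"wz": 0,"hand": 0.2},{"x": 0,"y": 0,"z": 0.17,"wx": 0,"wy": 0,"wz": 0,"hand": 0.2},{"x": 0,"y": 0,"z": 0.17,"wx": 0,"wy": 0,"wz": 0,"hand": 0.2},{"x": 0,"y": 0,"z": 0.13,"wx": 0,"wy": 0,"wz": 0,"hand": 0.2},{"x": 0,"y": 0,"z": 0.09,"wx": 0,"wy": 0,"wz": 0,"hand": 0.2},{"x": 0,"y": 0,"z": 0.04,"wx": 0,"wy": 0,"wz": 0,"hand": 0.2},{"x": 0,"y": 0,"z": 0,"wx": 0,"wy": 0,"wz": 0,"hand": 0.2},{"x": 0,"y": 0,"z": 0,"wx": 0,"wy": 0,"wz": 0,"hand": -1},{"x": 0,"y": 0,"z": 0,"wx": 0,"wy": 0,"wz": 0,"hand": -1},{"x": 0,"y": 0,"z": 0,"wx": 0,"wy": 0,"wz": 0,"hand": -1}]'

```text
time: 8.53
tool_pos: [0.4415, -0.25, 0.0193]
tool_rot: [0.002, 0.122, 0.992, -0.001]
contact_force: [-0.1, -0.2, 1.2]
gripper_width: 0.252
grasp_force: 58.9
```

Request:
send_rows --rows '[{"x": 0,"y": 0,"z": 0,"wx": 0,"wy": 0,"wz": 0,"hand": -1},{"x": 0,"y": 0,"z": 0,"wx": 0,"wy": 0,"wz": 0,"hand": -1},{"x": 0,"y": 0,"z": 0,"wx": 0,"wy": 0,"wz": 0,"hand": -1},{"x": 0,"y": 0,"z": -0.05,"wx": 0,"wy": 0,"wz": 0,"hand": -1},{"x": 0,"y": 0,"z": -0.15,"wx": 0,"wy": 0,"wz": 0,"hand": -1},{"x": 0,"y": 0,"z": -0.25,"wx": 0,"wy": 0,"wz": 0,"hand": -1},{"x": 0,"y": 0,"z": -0.25,"wx": 0,"wy": 0,"wz": 0,"hand": -1},{"x": 0,"y": 0,"z": -0.25,"wx": 0,"wy": 0,"wz": 0,"hand": -1},{"x": 0,"y": 0,"z": -0.25,"wx": 0,"wy": 0,"wz": 0,"hand": -1},{"x": 0,"y": 0,"z": 0,"wx": 0,"wy": 0,"wz": 0,"hand": -1}]'

```text
time: 9.37
tool_pos: [0.4436, -0.2514, 0.2073]
tool_rot: [0.007, 0.122, 0.992, -0.004]
contact_force: [1.9, 0.1, 1.1]
gripper_width: 0.253
grasp_force: 58.8
```

```bash
python3 -c "
from h import *
go([.507,.148,.2],np.radians(75))"
```

```text
t 9.37 pos [ 0.4436 -0.2514  0.2073] yaw 75.94 q6 -1.99 tilt_xy [0.015  0.0067] wz tot 0.021 shift tot [0.281 2.682 0.027] w 0.253 F [1.9 0.1 1.1] gf 58.8
```

Request:
send_rows --rows '[{"x": 0.02,"y": 0.18,"z": 0,"wx": 0,"wy": 0,"wz": 0,"hand": -1},{"x": 0.03,"y": 0.26,"z": 0,"wx": 0,"wy": 0,"wz": 0,"hand": -1},{"x": 0.03,"y": 0.26,"z": 0,"wx": 0,"wy": 0,"wz": 0,"hand": -1},{"x": 0.03,"y": 0.26,"z": 0,"wx": 0,"wy": 0,"wz": 0,"hand": -1},{"x": 0.03,"y": 0.26,"z": 0,"wx": 0,"wy": 0,"wz": 0,"hand": -1},{"x": 0.03,"y": 0.26,"z": 0,"wx": 0,"wy": 0,"wz": 0,"hand": -1},{"x": 0.03,"y": 0.26,"z": 0,"wx": 0,"wy": 0,"wz": 0,"hand": -1},{"x": 0.03,"y": 0.26,"z": 0,"wx": 0,"wy": 0,"wz": 0,"hand": -1},{"x": 0.03,"y": 0.26,"z": 0,"wx": 0,"wy": 0,"wz": 0,"hand": -1},{"x": 0.02,"y": 0.26,"z": 0,"wx": 0,"wy": 0,"wz": 0,"hand": -1}]'

```text
time: 10.2
tool_pos: [0.4907, 0.1303, 0.1973]
tool_rot: [0.001, 0.122, 0.992, 0.0]
contact_force: [1.3, -0.8, 0.5]
gripper_width: 0.257
grasp_force: 58.9
```

Request:
send_rows --rows '[{"x": 0,"y": 0.16,"z": 0,"wx": 0,"wy": 0,"wz": 0,"hand": -1},{"x": 0,"y": 0,"z": 0,"wx": 0,"wy": 0,"wz": 0,"hand": -1},{"x": 0,"y": 0,"z": 0.2,"wx": 0,"wy": 0,"wz": 0,"hand": -1},{"x": 0,"y": 0,"z": 0.2,"wx": 0,"wy": 0,"wz": 0,"hand": -1},{"x": 0,"y": 0,"z": 0.2,"wx": 0,"wy": 0,"wz": 0,"hand": -1},{"x": 0,"y": 0,"z": 0.15,"wx": 0,"wy": 0,"wz": 0,"hand": -1},{"x": 0,"y": 0,"z": 0,"wx": 0,"wy": 0,"wz": 0,"hand": -1},{"x": 0,"y": 0,"z": 0,"wx": 0,"wy": 0,"wz": 0,"hand": 0.3},{"x": 0,"y": 0,"z": 0,"wx": 0,"wy": 0,"wz": 0,"hand": 0.3},{"x": 0,"y": 0,"z": 0,"wx": 0,"wy": 0,"wz": 0,"hand": 0.3}]'

```text
time: 11.03
tool_pos: [0.4988, 0.1515, 0.087]
tool_rot: [0.002, 0.123, 0.992, 0.001]
contact_force: [1.4, 0.4, 0.2]
gripper_width: 0.644
grasp_force: 0.0
```

```bash
python3 -c "
from h import *
go([.537,-.222,.2],np.radians(165))"
```

```text
t 11.03 pos [0.4988 0.1515 0.087 ] yaw 75.91 q6 -1.17 tilt_xy [ 0.0042 -0.0017] wz tot -1.98 shift tot [ 2.338 -0.893 -0.754] w 0.644 F [1.4 0.4 0.2] gf 0.0
```

Request:
send_rows --rows '[{"x": 0,"y": 0,"z": -0.1,"wx": 0,"wy": 0,"wz": 0,"hand": 0.2},{"x": 0,"y": 0,"z": -0.2,"wx": 0,"wy": 0,"wz": 0,"hand": 0.2},{"x": 0,"y": 0,"z": -0.2,"wx": 0,"wy": 0,"wz": 0.155,"hand": 0.2},{"x": 0,"y": 0,"z": -0.2,"wx": 0,"wy": 0,"wz": 0.155,"hand": 0.2},{"x": 0,"y": 0,"z": -0.1,"wx": 0,"wy": 0,"wz": 0.155,"hand": 0.2},{"x": 0,"y": 0,"z": 0,"wx": 0,"wy": 0,"wz": 0.155,"hand": 0.2},{"x": 0,"y": 0,"z": 0,"wx": 0,"wy": 0,"wz": 0.155,"hand": 0.2},{"x": 0,"y": 0,"z": 0,"wx": 0,"wy": 0,"wz": 0.155,"hand": 0.2},{"x": 0,"y": 0,"z": 0,"wx": 0,"wy": 0,"wz": 0.155,"hand": 0.2},{"x": 0,"y": 0,"z": 0,"wx": 0,"wy": 0,"wz": 0.155,"hand": 0.2}]'

```text
time: 11.87
tool_pos: [0.4979, 0.1515, 0.2069]
tool_rot: [0.002, 0.575, 0.818, 0.001]
contact_force: [-0.1, -0.3, 0.5]
gripper_width: 0.6
grasp_force: 0.0
```

Request:
send_rows --rows '[{"x": 0,"y": 0,"z": 0,"wx": 0,"wy": 0,"wz": 0.155,"hand": 0.2},{"x": 0,"y": 0,"z": 0,"wx": 0,"wy": 0,"wz": 0.155,"hand": 0.2},{"x": 0,"y": 0,"z": 0,"wx": 0,"wy": 0,"wz": 0.155,"hand": 0.2},{"x": 0,"y": 0,"z": 0,"wx": 0,"wy": 0,"wz": 0.155,"hand": 0.2},{"x": 0,"y": 0,"z": 0,"wx": 0,"wy": 0,"wz": 0.155,"hand": 0.2},{"x": 0,"y": 0,"z": 0,"wx": 0,"wy": 0,"wz": 0,"hand": 0.2},{"x": 0,"y": 0,"z": 0,"wx": 0,"wy": 0,"wz": 0,"hand": 0.2},{"x": 0,"y": 0,"z": 0,"wx": 0,"wy": 0,"wz": 0,"hand": 0.2},{"x": 0,"y": 0,"z": 0,"wx": 0,"wy": 0,"wz": 0,"hand": 0.2},{"x": 0,"y": 0,"z": 0,"wx": 0,"wy": 0,"wz": 0,"hand": 0.2}]'

```text
time: 12.7
tool_pos: [0.4971, 0.1514, 0.2046]
tool_rot: [0.0, 0.792, 0.611, 0.0]
contact_force: [-0.5, 0.7, 0.2]
gripper_width: 0.598
grasp_force: 0.0
```

```bash
python3 -c "
from h import *
from plant import grab_frame
go([.537,-.222,.2],np.radians(-15))
im=grab_frame('top'); cv2.imwrite('pics/t3raw.png',im); cv2.imwrite('pics/t3.png',cv2.resize(im[200:330,200:460],None,fx=3,fy=3,interpolation=cv2.INTER_CUBIC))"
```

```text
t 12.7 pos [0.4971 0.1514 0.2046] yaw -14.69 q6 0.41 tilt_xy [-0.0001 -0.0004] wz tot 0.007 shift tot [-2.336  0.901  0.031] w 0.598 F [-0.5  0.7  0.2] gf 0.0
```

View pics/t3.png

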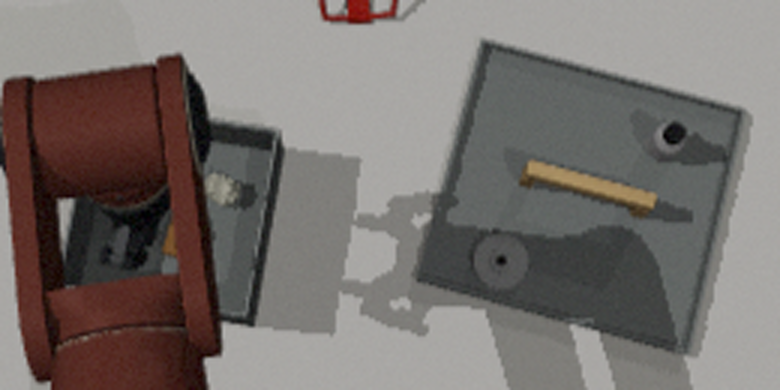

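The ball (225,190) and the offcut (172,240) are both in the bin. The tray looks unmoved; I check the handle centroid against the first picture.

```bash
python3 -c "
from h import *
for p in('pics/top0.png','pics/t3raw.png'):
    im=cv2.imread(p);h=cv2.cvtColor(im,cv2.COLOR_BGR2HSV)
    m=((h[...,1]>90)&(h[...,2]>60)).astype(np.uint8)
    c=max(blobs(m,(360,240,430,280)),key=cv2.contourArea);print(cen(c),cv2.minAreaRect(c))
    m=((h[...,1]>60)&(h[...,2]>130)).astype(np.uint8)
    c=max(blobs(m,(360,240,430,280)),key=cv2.contourArea);print(cen(c),cv2.minAreaRect(c),plane('top',cen(c),.068))
"
```

```text
[395.972103   261.66237482] ((395.651123046875, 262.4105529785156), (45.08012771606445, 8.519274711608887), 14.381393432617188)
[396.59064327 260.61871345] ((396.6769104003906, 260.6846008300781), (43.414371490478516, 4.29758358001709), 15.255120277404785) [ 0.53749475 -0.22480222  0.068     ]
[396.0375     261.74305556] ((395.75189208984375, 262.56805419921875), (45.267723083496094, 8.322999000549316), 15.124006271362305)
[396.70145903 260.72166105] ((396.66534423828125, 260.7269287109375), (43.414363861083984, 4.385290622711182), 15.255120277404785) [ 0.53721163 -0.22509517  0.068     ]
```

Request:
send_rows --rows '[{"x": -0.15,"y": 0.06,"z": 0,"wx": 0,"wy": 0,"wz": 0.007,"hand": 0.2},{"x": -0.25,"y": 0.09,"z": 0,"wx": 0,"wy": 0,"wz": 0,"hand": 0.2},{"x": -0.25,"y": 0.1,"z": 0,"wx": 0,"wy": 0,"wz": 0,"hand": 0.2},{"x": -0.25,"y": 0.1,"z": 0,"wx": 0,"wy": 0,"wz": 0,"hand": 0.2},{"x": -0.25,"y": 0.1,"z": 0,"wx": 0,"wy": 0,"wz": 0,"hand": 0.2},{"x": -0.25,"y": 0.1,"z": 0,"wx": 0,"wy": 0,"wz": 0,"hand": 0.2},{"x": -0.25,"y": 0.1,"z": 0,"wx": 0,"wy": 0,"wz": 0,"hand": 0.2},{"x": -0.25,"y": 0.1,"z": 0,"wx": 0,"wy": 0,"wz": 0,"hand": 0.2},{"x": -0.25,"y": 0.09,"z": 0,"wx": 0,"wy": 0,"wz": 0,"hand": 0.2},{"x": -0.18,"y": 0.06,"z": 0,"wx": 0,"wy": 0,"wz": 0,"hand": 0.2}]'

```text
time: 13.58
tool_pos: [0.5365, -0.2244, 0.2043]
tool_rot: [0.0, 0.794, 0.608, -0.0]
contact_force: [-0.4, -0.6, 0.7]
gripper_width: 0.602
grasp_force: 0.0
```

Request:
send_rows --rows '[{"x": 0,"y": 0,"z": 0.1,"wx": 0,"wy": 0,"wz": 0,"hand": 0.2},{"x": 0,"y": 0,"z": 0.2,"wx": 0,"wy": 0,"wz": 0,"hand": 0.2},{"x": 0,"y": 0,"z": 0.1,"wx": 0,"wy": 0,"wz": 0,"hand": 0.2},{"x": 0,"y": 0,"z": 0,"wx": 0,"wy": 0,"wz": 0,"hand": 0.2},{"x": 0,"y": 0,"z": 0,"wx": 0,"wy": 0,"wz": 0,"hand": 0.2},{"x": 0,"y": 0,"z": 0,"wx": 0,"wy": 0,"wz": 0,"hand": 0.2},{"x": 0,"y": 0,"z": 0,"wx": 0,"wy": 0,"wz": 0,"hand": 0.2},{"x": 0,"y": 0,"z": 0,"wx": 0,"wy": 0,"wz": 0,"hand": 0.2},{"x": 0,"y": 0,"z": 0,"wx": 0,"wy": 0,"wz": 0,"hand": 0.2},{"x": 0,"y": 0,"z": 0,"wx": 0,"wy": 0,"wz": 0,"hand": 0.2}]'

```text
time: 14.42
tool_pos: [0.5371, -0.2212, 0.1452]
tool_rot: [0.001, 0.794, 0.608, 0.0]
contact_force: [-0.4, 0.3, -0.3]
gripper_width: 0.597
grasp_force: 0.0
```

```bash
python3 -c "
from h import *
go([.537,-.222,.036],np.radians(-15))"
```

```text
t 14.42 pos [ 0.5371 -0.2212  0.1452] yaw -15.05 q6 -0.26 tilt_xy [ 0.0004 -0.0014] wz tot -0.001 shift tot [-0.005 -0.     0.728] w 0.597 F [-0.4  0.3 -0.3] gf 0.0
```

Request:
send_rows --rows '[{"x": 0,"y": 0,"z": 0.15,"wx": 0,"wy": 0,"wz": 0,"hand": 0.2},{"x": 0,"y": 0,"z": 0.15,"wx": 0,"wy": 0,"wz": 0,"hand": 0.2},{"x": 0,"y": 0,"z": 0.15,"wx": 0,"wy": 0,"wz": 0,"hand": 0.2},{"x": 0,"y": 0,"z": 0.15,"wx": 0,"wy": 0,"wz": 0,"hand": 0.2},{"x": 0,"y": 0,"z": 0.08,"wx": 0,"wy": 0,"wz": 0,"hand": 0.2},{"x": 0,"y": 0,"z": 0.04,"wx": 0,"wy": 0,"wz": 0,"hand": 0.2},{"x": 0,"y": 0,"z": 0,"wx": 0,"wy": 0,"wz": 0,"hand": 0.1},{"x": 0,"y": 0,"z": 0,"wx": 0,"wy": 0,"wz": 0,"hand": -0.1},{"x": 0,"y": 0,"z": 0,"wx": 0,"wy": 0,"wz": 0,"hand": -0.3},{"x": 0,"y": 0,"z": 0,"wx": 0,"wy": 0,"wz": 0,"hand": -0.45}]'

```text
time: 15.25
tool_pos: [0.5378, -0.2218, 0.0381]
tool_rot: [0.001, 0.794, 0.608, 0.001]
contact_force: [-0.7, 0.3, 0.2]
gripper_width: 0.272
grasp_force: 0.0
```

Request:
send_rows --rows '[{"x": 0,"y": 0,"z": 0,"wx": 0,"wy": 0,"wz": 0,"hand": -0.55},{"x": 0,"y": 0,"z": 0,"wx": 0,"wy": 0,"wz": 0,"hand": -0.6},{"x": 0,"y": 0,"z": 0,"wx": 0,"wy": 0,"wz": 0,"hand": -0.65},{"x": 0,"y": 0,"z": 0,"wx": 0,"wy": 0,"wz": 0,"hand": -0.7},{"x": 0,"y": 0,"z": 0,"wx": 0,"wy": 0,"wz": 0,"hand": -0.8},{"x": 0,"y": 0,"z": 0,"wx": 0,"wy": 0,"wz": 0,"hand": -1},{"x": 0,"y": 0,"z": 0,"wx": 0,"wy": 0,"wz": 0,"hand": -1},{"x": 0,"y": 0,"z": 0,"wx": 0,"wy": 0,"wz": 0,"hand": -1},{"x": 0,"y": 0,"z": 0,"wx": 0,"wy": 0,"wz": 0,"hand": -1},{"x": 0,"y": 0,"z": 0,"wx": 0,"wy": 0,"wz": 0,"hand": -1}]'

```text
time: 16.08
tool_pos: [0.5366, -0.2212, 0.0369]
tool_rot: [-0.0, 0.794, 0.608, -0.0]
contact_force: [-3.3, 1.4, 5.2]
gripper_width: 0.156
grasp_force: 59.7
```

```bash
python3 -c "
from h import *
go([.537,-.222,.136],np.radians(-15))"
```

```text
t 16.08 pos [ 0.5366 -0.2212  0.0369] yaw -15.08 q6 -0.26 tilt_xy [0.     0.0005] wz tot -0.002 shift tot [-0.004  0.004 -0.66 ] w 0.156 F [-3.3  1.4  5.2] gf 59.7
```

Request:
send_rows --rows '[{"x": 0,"y": 0,"z": -0.01,"wx": 0,"wy": 0,"wz": 0,"hand": -1},{"x": 0,"y": 0,"z": -0.01,"wx": 0,"wy": 0,"wz": 0,"hand": -1},{"x": 0,"y": 0,"z": -0.02,"wx": 0,"wy": 0,"wz": 0,"hand": -1},{"x": 0,"y": 0,"z": -0.02,"wx": 0,"wy": 0,"wz": 0,"hand": -1},{"x": 0,"y": 0,"z": -0.02,"wx": 0,"wy": 0,"wz": 0,"hand": -1},{"x": 0,"y": 0,"z": -0.02,"wx": 0,"wy": 0,"wz": 0,"hand": -1},{"x": 0,"y": 0,"z": -0.02,"wx": 0,"wy": 0,"wz": 0,"hand": -1},{"x": 0,"y": 0,"z": -0.02,"wx": 0,"wy": 0,"wz": 0,"hand": -1},{"x": 0,"y": 0,"z": -0.01,"wx": 0,"wy": 0,"wz": 0,"hand": -1},{"x": 0,"y": 0,"z": 0,"wx": 0,"wy": 0,"wz": 0,"hand": -1}]'

```text
time: 16.92
tool_pos: [0.5371, -0.2214, 0.0596]
tool_rot: [0.001, 0.794, 0.608, 0.0]
contact_force: [1.5, -0.8, -6.0]
gripper_width: 0.151
grasp_force: 58.5
```

```bash
python3 -c "
from h import *
from plant import grab_frame
go([.537,-.222,.136],np.radians(-15))
im=grab_frame('side'); cv2.imwrite('pics/s4.png',cv2.resize(im[150:430,200:480],None,fx=2.1,fy=2.1))"
```

```text
t 16.92 pos [ 0.5371 -0.2214  0.0596] yaw -15.06 q6 -0.26 tilt_xy [ 0.0003 -0.0013] wz tot -0.001 shift tot [-0.004  0.001 -0.51 ] w 0.151 F [ 1.5 -0.8 -6. ] gf 58.5
```

View pics/s4.png

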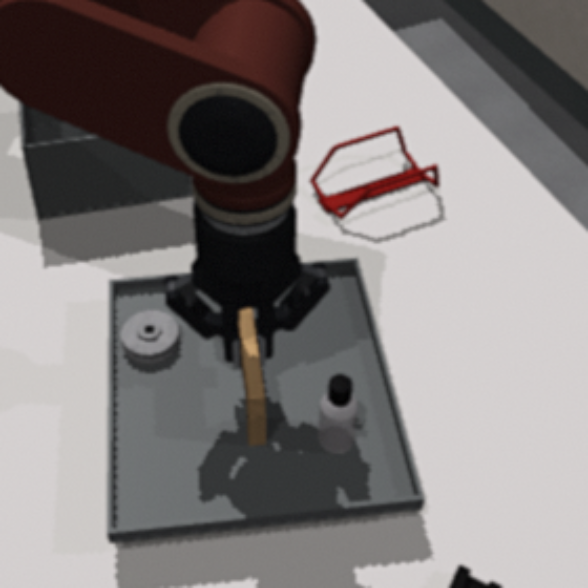

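The tray is about 22 mm up (6 N on the wrist), looks level, with the applicator standing (340,410) and the pulley in place (150,338). I carry on lifting.

Request:
send_rows --rows '[{"x": 0,"y": 0,"z": -0.01,"wx": 0,"wy": 0,"wz": 0,"hand": -1},{"x": 0,"y": 0,"z": -0.02,"wx": 0,"wy": 0,"wz": 0,"hand": -1},{"x": 0,"y": 0,"z": -0.03,"wx": 0,"wy": 0,"wz": 0,"hand": -1},{"x": 0,"y": 0,"z": -0.035,"wx": 0,"wy": 0,"wz": 0,"hand": -1},{"x": 0,"y": 0,"z": -0.035,"wx": 0,"wy": 0,"wz": 0,"hand": -1},{"x": 0,"y": 0,"z": -0.035,"wx": 0,"wy": 0,"wz": 0,"hand": -1},{"x": 0,"y": 0,"z": -0.035,"wx": 0,"wy": 0,"wz": 0,"hand": -1},{"x": 0,"y": 0,"z": -0.03,"wx": 0,"wy": 0,"wz": 0,"hand": -1},{"x": 0,"y": 0,"z": -0.03,"wx": 0,"wy": 0,"wz": 0,"hand": -1},{"x": 0,"y": 0,"z": -0.03,"wx": 0,"wy": 0,"wz": 0,"hand": -1}]'

```text
time: 17.8
tool_pos: [0.5366, -0.2211, 0.1028]
tool_rot: [0.0, 0.794, 0.608, -0.0]
contact_force: [-1.4, 0.1, -6.7]
gripper_width: 0.149
grasp_force: 58.5
```

Request:
send_rows --rows '[{"x": 0,"y": 0,"z": -0.035,"wx": 0,"wy": 0,"wz": 0,"hand": -1},{"x": 0,"y": 0,"z": -0.035,"wx": 0,"wy": 0,"wz": 0,"hand": -1},{"x": 0,"y": 0,"z": -0.035,"wx": 0,"wy": 0,"wz": 0,"hand": -1},{"x": 0,"y": 0,"z": -0.035,"wx": 0,"wy": 0,"wz": 0,"hand": -1},{"x": 0,"y": 0,"z": -0.03,"wx": 0,"wy": 0,"wz": 0,"hand": -1},{"x": 0,"y": 0,"z": -0.02,"wx": 0,"wy": 0,"wz": 0,"hand": -1},{"x": 0,"y": 0,"z": -0.01,"wx": 0,"wy": 0,"wz": 0,"hand": -1},{"x": 0,"y": 0,"z": 0,"wx": 0,"wy": 0,"wz": 0,"hand": -1},{"x": 0,"y": 0,"z": 0,"wx": 0,"wy": 0,"wz": 0,"hand": -1},{"x": 0,"y": 0,"z": 0,"wx": 0,"wy": 0,"wz": 0,"hand": -1}]'

```text
time: 18.63
tool_pos: [0.5363, -0.221, 0.1318]
tool_rot: [-0.0, 0.794, 0.608, -0.0]
contact_force: [-0.3, -0.0, -6.3]
gripper_width: 0.155
grasp_force: 58.5
```

Request:
send_rows --rows '[{"x": 0,"y": 0,"z": 0,"wx": 0,"wy": 0,"wz": 0,"hand": -1},{"x": 0,"y": 0,"z": 0,"wx": 0,"wy": 0,"wz": 0,"hand": -1},{"x": 0,"y": 0,"z": 0,"wx": 0,"wy": 0,"wz": 0,"hand": -1},{"x": 0,"y": 0,"z": 0,"wx": 0,"wy": 0,"wz": 0,"hand": -1},{"x": 0,"y": 0,"z": 0,"wx": 0,"wy": 0,"wz": 0,"hand": -1},{"x": 0,"y": 0,"z": 0,"wx": 0,"wy": 0,"wz": 0,"hand": -1},{"x": 0,"y": 0,"z": 0,"wx": 0,"wy": 0,"wz": 0,"hand": -1},{"x": 0,"y": 0,"z": 0,"wx": 0,"wy": 0,"wz": 0,"hand": -1},{"x": 0,"y": 0,"z": 0,"wx": 0,"wy": 0,"wz": 0,"hand": -1},{"x": 0,"y": 0,"z": 0,"wx": 0,"wy": 0,"wz": 0,"hand": -1}]'

```text
time: 19.47
tool_pos: [0.5366, -0.2211, 0.1323]
tool_rot: [0.0, 0.794, 0.608, -0.0]
contact_force: [0.6, -0.3, -6.1]
gripper_width: 0.154
grasp_force: 58.6
```

```bash
python3 -c "
from h import *
from plant import grab_frame
go([.537,-.222,.136],np.radians(-15)); print(manip.state()['ft_torque'],abs(manip.state()['joint_vel']).max())
im=grab_frame('side'); cv2.imwrite('pics/s5.png',cv2.resize(im[130:410,200:480],None,fx=2.1,fy=2.1))"
```

```text
t 19.47 pos [ 0.5366 -0.2211  0.1323] yaw -15.06 q6 -0.26 tilt_xy [0. 0.] wz tot -0.001 shift tot [-0.005  0.004 -0.025] w 0.154 F [ 0.6 -0.3 -6.1] gf 58.6
[-0.08200718 -0.09255422  0.00623133] 0.0018196449203432274
```

View pics/s5.png

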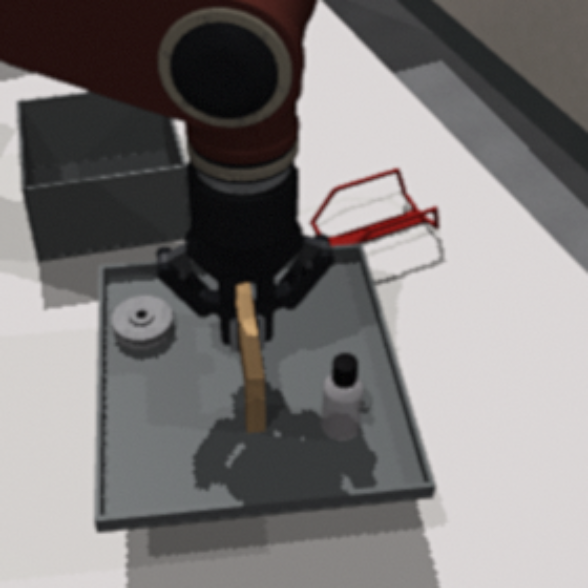

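The tray is lifted about 95 mm, with the applicator upright (343,395) and the pulley in place (142,325). I check that it is level: rim corners, in the crop at (103,268), (360,248), (432,490) and (97,525), against where a level tray should put them.

```bash
python3 -c "
from h import *
z=.016+.0954; c=np.array([.5365,-.227]); a=np.radians(75); t=np.array([np.cos(a),np.sin(a)]); n=np.array([t[1],-t[0]])
K=C['side']
for (i,j),p in zip(((-1,1),(1,1),(1,-1),(-1,-1)),((103,268),(360,248),(432,490),(97,525))):
    X=np.array([*(c+i*.12*n+j*.13*t),z]); q=K['camera_matrix']@(K['R']@X+K['t']); print(q[:2]/q[2],np.array(p)/2.1+[200,130])
"
```

```text
[247.15345684 257.22956188] [249.04761905 257.61904762]
[372.82138852 246.66856612] [371.42857143 248.0952381 ]
[408.75302674 362.94189218] [405.71428571 363.33333333]
[245.41982205 380.11506402] [246.19047619 380.        ]
```

The corners agree to within about 3 px, which is a level tray, so I hand it in.

```bash
python3 -c "
from plant import job_done
print(job_done())"
```

```text
the job is handed in; nothing more can be done
None
```

I put the paper ball and the offcut in the bin and handed the job in with the tray held level and still about 95 mm up, the pulley and the standing applicator on it; the result of the judging was not shown.

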